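# Roll the caddy down to the stop and park it in its nest

### The job

Roll the wooden caddy of carving blanks gently along the roller track, over the yellow roll-back catch, until it reaches the end stop and the catch has sprung up behind it; do not slam it. Then lift it out, keeping it upright, and set it down softly in the parking nest, keyway over the nest's key, shuffling it about until it has dropped fully home and stands flat, with both blanks still in it. Leave the other things on the bench where they are.

Things in the scene. Friction and masses are not known exactly. Their poses are not given: they have to be found in the camera images.
- caddy: Loose wooden caddy, 0.4 to 0.65 kg without the blanks. Origin: centre of the underside; x = its front (brass card holder), which leads down the track; z up. Base board 150 (x) x 104 (y) x 10 mm with a keyway 12 mm deep in its front edge from y = -2 to +26 mm. Box above it 80 mm wide, side walls to z = 46 mm.
- caddy_bar (a point): Centre of the caddy's hand bar, 104 mm above the caddy's origin; axes as the caddy. The bar runs along x (116 mm clear between the end boards), is 18 mm wide (y) and 20 mm high, free on both sides and 39 mm above the tops of the blanks.
- caddy_rear (a point): Point on the outer face of the rear end board, at caddy x = -68, z = 50 mm; the base board sticks out 7 mm behind it. End boards (also at x = +68) are 10 mm thick, 80 mm wide up to z = 56, 50 mm wide up to z = 92, 34 mm wide up to z = 120 mm.
- blank_front: Loose hardwood carving blank 45 x 60 x 45 mm (about 50 to 135 g) in the front half of the caddy; origin at the centre of its underside. The blanks differ in weight, so the lifted caddy may hang a little nose- or tail-heavy.
- blank_rear: The second such blank, in the rear half of the caddy.
- roller_track: Aluminium roller track fixed to the bench, 150 mm wide over its feet, origin on the bench, z up; x = travel direction, from the open entry end (x = -240 mm) to the end stop. 13 free rollers, 22 mm diameter, tops at z = 43 mm. Side plates guide the caddy's base board with 2 mm play a side, tops at z = 56 mm.
- lip_end (a point): Track x = +22, z = 59 mm: where the retaining lips end. From the entry to here a lip on each side plate (inner edge at y = +-45 mm, z = 56 to 59 mm) overhangs the base board, so the caddy cannot be lifted; from here to the stop the bay is open above.
- track_home (a point): Where the caddy's origin is, nominally, when its front edge touches the end stop: on the centre line at track x = +110, z = 43 mm; axes as the track. The stop (steel angle with rubber facing, top 70 mm over the bench) is clamped in slots together with the catch: true home lies up to 4 mm before or after this point and is not measured.
- rollback_catch (a joint): Yellow sprung pawl in mid-track, part of the stop unit: hinge near track x = +3, tip near x = +32 mm, 6 mm above the rollers. In rad: 0 = up, about 0.21 under the caddy. The front edge meets it with the caddy about 175 mm before home; pushing over it takes about 4 N. It springs up behind the rear edge only in the last 3 mm before the stop, and then keeps the caddy there.
- nest: Parking nest: plywood board 190 (x) x 144 (y) x 12 mm fixed to the bench; origin: centre of its underside, z up. On it a hardwood frame, 12 mm wide, 8 mm high (z = 12 to 20 mm), encloses a pocket 154 x 108 mm: 2 mm play a side round the caddy's base board, no lead-in. The caddy goes in only with its front to the nest's +x.
- nest_top (a point): Centre of the board's top face, 12 mm over the nest's origin. The frame is screwed on through slots: its pocket may lie up to 4 mm off this point in x and in y and 0.01 rad turned, which is not measured; find it by touch. Fully home, the caddy stands flat on the board (its origin at this height); perched on the frame or key it stands up to 8 mm higher.
- nest_key (a point): Nominal centre of the top (z = 20 mm) of the aluminium key, 12 (x) x 23.5 (y) x 8 mm, at nest x = +71, y = +12 mm. It stands against the inside of the frame's +x side, moves with the frame, and fills the caddy's keyway with 2 mm play a side.
- glue_bottle: Bystander: upright bottle, 163 mm tall, 35 x 47 mm, origin under its centre.
- wax_tin: Bystander: round flat tin, 77 mm across, 31 mm high, origin under its centre.
- rough_bear: Bystander: carved wooden bear, 61 x 63 x 96 mm, origin under its centre.
- pencil_tin: Bystander: white pot with pencils, 86 x 96 x 153 mm, origin under its centre.

How it is judged:
On the way, in this order (a step that is already met when the one before it is completed fails the run):
1. the caddy stands on the rollers in front of the end stop, held by the catch that is up behind it (x of caddy in the frame of track_home above -0.009 m and z of caddy in the frame of track_home below 0.003 m and value of joint rollback_catch below 0.06 rad and linear speed of caddy below 0.02 m/s), for 0.3 s.
2. the caddy is lifted clear of the track (z of caddy in the frame of track_home above 0.03 m), for 0.1 s.
At the end, for the whole second after the job is handed in: The caddy stands at rest in the nest's pocket, less than 2.5 mm above the board and within 11 mm of its middle, level within 0.025 rad and lined up within 0.06 rad, both blanks inside it (horizontal distance between caddy and nest below 0.011 m and z of caddy in the frame of nest below 0.0145 m and angle between caddy's own z axis and vertical below 0.025 rad and angle between the x axis of caddy and the x axis of nest, either way round below 0.06 rad and linear speed of caddy below 0.01 m/s and horizontal distance between each of blank_front, blank_rear and caddy below 0.05 m and z of each of blank_front, blank_rear in the frame of caddy below 0.03 m); the robot touches nothing.
It fails at once if the caddy is slammed into the end stop (faster than 0.2 m/s in the last 30 mm) (x of caddy in the frame of track_home between -0.03 and 0.01 m and z of caddy in the frame of track_home below 0.003 m and linear speed of caddy above 0.2 m/s).
It fails at once if the caddy is tipped by more than 0.45 rad (angle between caddy's own z axis and vertical above 0.45 rad).
It fails at once if the caddy is dropped or hammered down on the nest board (more than 90 N) (contact force between caddy and nest above 90 N).
It fails at once if a bystander is moved by more than 30 mm (distance of any of glue_bottle, wax_tin, rough_bear, pencil_tin from where it was at the start of the episode above 0.03 m).
It also fails if it takes over 72 s, if anything falls off the work surface, if the arm or the gripper's body presses on something with over 40 N, if the wrist force passes 120 N, or if a joint passes its speed limit or range.

### The arm

A 7-joint arm with a two-finger parallel gripper is mounted at the origin on a cart in front of the work surface, level with it; the furniture and walls round the work are solid. World frame = base frame: x ahead of the robot, y to its left, z up, the work surface at z = 0. Lengths are in m, angles in rad, forces in N, time in s.
With the tool pointing down it reaches from about 0.425 to 0.925 m from the base axis. Payload 6.8 kg.
Tool frame: the origin (TCP) lies between the finger pads; the fingertips stand 22 mm ahead of it and the grasp point (between the pads) lies 3 mm ahead of it; z points along the fingers, y is the line along which they close (so a half turn about z gives the same grasp; the last joint's range is limited). The gripper opens to 85 mm and grips with 20 to 120 N. Pads are 22 mm wide; open, the fingers measure 114 mm over their backs; the gripper's body (76 mm by 85 mm) begins 54 mm behind the grasp point. The pads swing forward as they close: fully open they stand 13 mm farther back than shut.
Start: joints at [-1.423, 0.477, 0.022, 1.555, -0.011, 1.109, -0.083], TCP at [0.171, 0.653, 0.253] pointing down, gripper open.
Joint ranges: [-2.96, 2.96], [-0.34, 2.1], [-1.41, 1.46], [0.24, 2.44], [-1.37, 4.51], [0.17, 1.92], [-2.96, 2.96]. Speed limits (rad/s): [2.39, 2.39, 3.14, 3.14, 3.14, 3.14, 3.14].

### API

Orientations are given as a unit quaternion [w, x, y, z].
In Python, from station import bot gives the robot as it stands.
- The arm moves only by the tool servo_tool, never from a script. Its argument "motion" is a list that holds one entry, the list of rows, each a list of 5 numbers: the opening, from 0 (shut) to 1 (fully open), then the shift along the world's x, y, z each as a share of 0.04 m, from -1 to 1, then the turn about the world's z as a share of 0.12 rad, from -1 to 1. A call has 1 to 20 rows; each row shifts and turns the commanded pose from where the row before left it; what a row does not reach is not made up. A row lasts 1/10 s, in which the tool goes at most 50 mm and 8.59 degrees, less where a joint would pass 70% of its speed; a pose out of reach is approached as far as the arm can. A call with a number of a shift or a turn outside -1 to 1 is refused whole. A call with a gripper value outside its range is refused whole. The fingers move at their own pace and stop on an object; "newtons" is the grip in N (left out, the last holds). Time passes only in rows, so rows that do not move let the fingers close. It gives the time, the measured TCP pose, the force, the opening and the grip force at its end, in the units of the state.
- bot.get_obs(): the state, without advancing time (a new reading comes with each control period).
- bot.read_camera(name): name is "side" or "top" or "wrist"; returns (picture, depth): 400x640x3 uint8, red, green, blue; 400x640 float32, m along the optical axis (not along the pixel's ray), 0 where there is no reading.
- bot.get_calibration(name): a dict with "fovy" (degrees; the focal length in pixels is half the picture's height over the tangent of half this angle, whatever the lens; pixels are square), "cx", "cy" (the principal point, pixels), "view" (4x4, takes a point from world to camera coordinates). Camera axes: x right, y down, z forward; pixel columns grow to the right and rows downward; lengths in m; the calibration is good to about 2 mm. A picture is of the moment at which its call begins: read the wrist's pose just before it. get_calibration takes no time and is no camera call; for the wrist camera it gives the pose at the moment of the call.
- bot.hand_in(): hands the job in; it is judged then, once.
The state is a dict: "t": time; "q": joint angles; "joint_vel": joint speeds; "joint_torque": joint torques, N m; "eef_pos": TCP position; "tool_rot": TCP orientation; "contact_force": force on the tool from outside, world axes, zero at the start; "torque": the same for the moment, N m; "gripper_width": opening from 0.0 (shut) to 1.0 (fully open); "grasp_force": force on a finger pad.
Only numpy, scipy, OpenCV 4.12 (cv2) and the standard library are available. Lean on these libraries where they do the work, as an engineer would, in place of code of your own. Each camera call takes 0.05 s, during which the arm holds its last target. There are 200 camera calls.

## Working session

There is one attempt and no reset: what is moved stays moved. The work goes in short steps, Python scripts to look and compute and a tool call to move; the robot and the scene stay as the last step left them, time stands still between calls to the robot, and variables do not carry over. Pictures are saved under pics/ and viewed, at most 10 in all, crops included, and the job is handed in when it is done.

Besides the shell and the picture viewer there is one more tool, called after "Request:" as a command line: name --argument value ..., lists and objects as JSON in quotes. servo_tool: Moves the arm, as the interface text tells. Shift numbers are shares of 0.04 m and turn numbers shares of 0.12 rad, none past 1 either way. Its arguments: {"type":"object","properties":{"motion":{"type":"array"},"newtons":{"type":"number"}},"required":["motion"]}

```bash
mkdir -p pics; cat > h.py <<'E'
import numpy as np, cv2
from station import bot
def shot(n,name):
    c=bot.get_calibration(n); p,d=bot.read_camera(n)
    np.savez('pics/'+name+'.npz',p=p,d=d,view=c['view'],f=200/np.tan(np.radians(c['fovy'])/2),cx=c['cx'],cy=c['cy'])
    cv2.imwrite('pics/'+name+'.png',p[:,:,::-1])
def cloud(name):
    z=np.load('pics/'+name+'.npz'); d=z['d']; v,u=np.mgrid[0:400,0:640]
    P=np.stack([(u-z['cx'])/z['f']*d,(v-z['cy'])/z['f']*d,d],-1)
    V=z['view']; W=(P-V[:3,3])@V[:3,:3]; W[d==0]=np.nan
    return z['p'],W
E
python3 - <<'E'
from h import *
shot('top','t0'); shot('side','s0')
o=bot.get_obs(); print(o)
for n in('top','side'): print(bot.get_calibration(n))
E
```

```text
{'t': 0.1, 'q': array([-1.42310788,  0.47770961,  0.02238736,  1.55637272, -0.01153494,
        1.10929585, -0.08309729]), 'joint_vel': array([-0.00122122, -0.00085015,  0.00032546, -0.00138907, -0.00077782,
        0.00081776, -0.00079734]), 'joint_torque': array([ 3.74387484e-03, -5.97756600e+01,  1.61335174e+00, -2.81953382e+01,
        1.28204082e-02,  4.99444257e-03, -1.27885303e-05]), 'eef_pos': array([0.17067862, 0.6525405 , 0.25242052]), 'tool_rot': array([-5.10027830e-05,  1.27562059e-01,  9.91830245e-01, -8.26922846e-04]), 'contact_force': array([-0.22155409,  0.23800106, -0.29513503]), 'torque': array([-0.00395889,  0.00875667,  0.00750802]), 'grasp_force': 0.0, 'gripper_width': 0.9979023569481748}
{'fovy': 46.46594765294975, 'cx': 319.40132245876094, 'cy': 198.48140849437019, 'view': array([[-0.02276279, -0.9996559 , -0.01303635,  0.09749316],
       [-0.98618873,  0.02459208, -0.16378958,  0.54286645],
       [ 0.16405381,  0.00912799, -0.98640916,  1.39988271],
       [ 0.        ,  0.        ,  0.        ,  1.        ]])}
{'fovy': 42.352882783243665, 'cx': 317.07479085429804, 'cy': 197.46777449344614, 'view': array([[ 0.80567584, -0.59183337, -0.02489391, -0.41263538],
       [-0.33455473, -0.41995162, -0.8436313 ,  0.32896234],
       [ 0.48883492,  0.68802173, -0.53634552,  1.3303564 ],
       [ 0.        ,  0.        ,  0.        ,  1.        ]])}
```

View pics/t0.png

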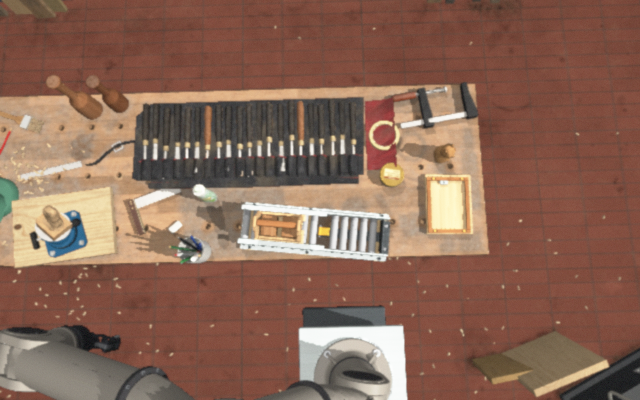

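View pics/s0.png

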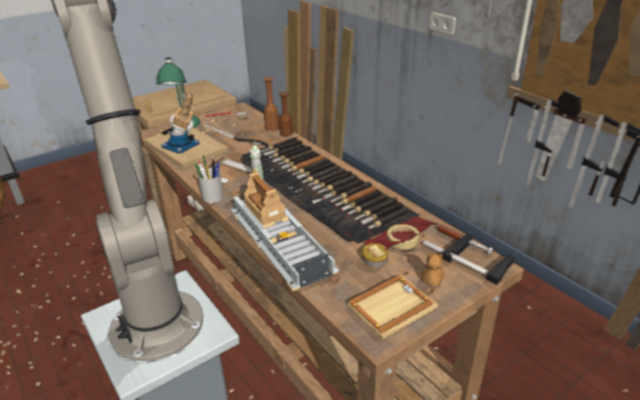

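The top view shows the track from about (240,225) at the entry to (388,235) at the stop. The caddy is at (278,227), the yellow catch at (324,231), and the nest at (449,204). The bottle is at (204,193) and the pencils at (195,248). The side view agrees, with the key at the far-right corner of the nest.

```bash
python3 - <<'E'
from h import *
for n in('t0','s0'):
    p,W=cloud(n); hsv=cv2.cvtColor(p,cv2.COLOR_RGB2HSV)
    x,y,z=W[...,0],W[...,1],W[...,2]
    # track side plates/caddy base region
    def rect(m,l):
        m=m&np.isfinite(z); q=W[m][:,:2].astype(np.float32)
        if len(q)<5: print(n,l,len(q));return
        lab=cv2.connectedComponents(m.astype(np.uint8))[1]
        k=np.bincount(lab.ravel())[1:].argmax()+1; q=W[lab==k][:,:2].astype(np.float32)
        print(n,l,len(q),cv2.minAreaRect(q),'z',np.round(np.percentile(W[lab==k][:,2],[5,50,95]),3))
    roi=(x>.3)&(x<.65)&(y>-.5)&(y<.35)
    rect(roi&(z>.025)&(z<.075)&(y>-.2),'track')
    rect(roi&(z>.106)&(z<.13)&(y>-.2)&(y<.25)&(x<.6),'bar')
    rect(roi&(z>.006)&(z<.03)&(y<-.2),'nest')
    rect(roi&(z>.015)&(z<.03)&(y<-.2),'frame')
    rect(roi&(hsv[...,0]>20)&(hsv[...,0]<32)&(hsv[...,1]>190)&(hsv[...,2]>130)&(y>-.15)&(y<.1),'catch')
E
python3 - <<'E'
import cv2
i=cv2.imread('pics/t0.png')[150:275,170:490]
j=cv2.imread('pics/s0.png')[150:350,180:460]
cv2.imwrite('pics/c0.png',cv2.vconcat([cv2.resize(i,(800,300),interpolation=2),cv2.resize(j[:107*1,:],(800,300),interpolation=2)]) )
E
```

```text
t0 track 3319 ((0.4473970830440521, 0.10395243763923645), (0.45494383573532104, 0.12594753503799438), 83.56453704833984) z [0.034 0.044 0.063]
t0 bar 15 ((0.4287119209766388, 0.14523430168628693), (0.007559891324490309, 0.023587677627801895), 61.80315017700195) z [0.108 0.113 0.128]
t0 nest 2718 ((0.524559497833252, -0.3219338357448578), (0.14686937630176544, 0.1926511526107788), 88.53016662597656) z [0.008 0.014 0.023]
t0 frame 885 ((0.524747908115387, -0.3209895193576813), (0.14120955765247345, 0.1884014755487442), 88.58837890625) z [0.016 0.02  0.026]
t0 catch 0
s0 track 3154 ((0.44414201378822327, 0.09987817704677582), (0.461296409368515, 0.12639710307121277), 83.64546966552734) z [0.03  0.044 0.067]
s0 bar 117 ((0.44721081852912903, 0.1401127129793167), (0.019880834966897964, 0.06915523111820221), 75.58345031738281) z [0.107 0.116 0.128]
s0 nest 3037 ((0.5254252552986145, -0.3235377371311188), (0.14753906428813934, 0.2012147754430771), 88.02933502197266) z [0.01  0.014 0.023]
s0 frame 1067 ((0.5199193358421326, -0.32249173521995544), (0.14400245249271393, 0.19162675738334656), 88.79820251464844) z [0.016 0.02  0.024]
s0 catch 22 ((0.4394105076789856, 0.06829223036766052), (0.026332691311836243, 0.01603069342672825), 87.29276275634766) z [0.044 0.047 0.053]
```

Request:
servo_tool --motion '[[[1,0.5,-0.97,0.2,-0.9],[1,0.5,-0.97,0.2,-0.9],[1,0.5,-0.97,0.2,-0.9],[1,0.5,-0.97,0.2,-0.9],[1,0.5,-0.97,0.2,-0.9],[1,0.5,-0.97,0.2,-0.9],[1,0.5,-0.97,0.2,-0.9],[1,0.5,-0.97,0.2,-0.9],[1,0.5,-0.97,0.2,-0.9],[1,0.5,-0.97,0.2,-0.9],[1,0.5,-0.97,0.2,-0.9],[1,0.5,-0.97,0.2,-0.9],[1,0.5,-0.97,0.2,-0.9],[1,0,0,0,0]]]'

```text
t: 1.5
eef_pos: [0.4333, 0.1429, 0.3585]
tool_rot: [0.001, 0.742, 0.67, 0.001]
contact_force: [0.2, 0.2, -0.2]
gripper_width: 0.997
grasp_force: 0.0
```

```bash
python3 - <<'E'
from h import *
shot('wrist','w1')
print(bot.get_obs()['eef_pos'],bot.get_calibration('wrist'))
E
```

```text
[0.43183042 0.1460033  0.35776613] {'fovy': 59.07316471221082, 'cx': 324.725166174835, 'cy': 193.24552576569664, 'view': array([[ 0.99544211, -0.0953372 ,  0.00241462, -0.41710918],
       [-0.09243089, -0.95824284,  0.27060523,  0.1170961 ],
       [-0.02348495, -0.26959503, -0.96268737,  0.52901217],
       [ 0.        ,  0.        ,  0.        ,  1.        ]])}
```

View pics/w1.png

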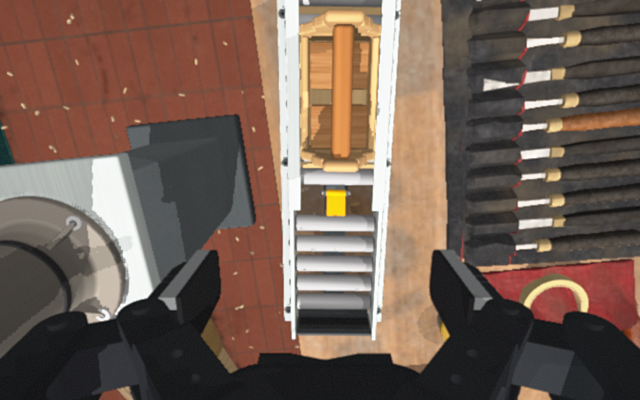

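The wrist view shows the caddy's bar from (344,25) to (341,158). The catch is at (336,200) and the stop's dark facing at (333,322). The track's side plates lie at u≈290 and u≈385.

```bash
python3 - <<'E'
from h import *
p,W=cloud('w1'); z=W[...,2]; 
def show(m,l):
    lab=cv2.connectedComponents(m.astype(np.uint8))[1]; k=np.bincount(lab.ravel())[1:].argmax()+1
    q=W[lab==k]; print(l,len(q),cv2.minAreaRect(q[:,:2].astype(np.float32)),np.median(q[:,2]))
u=np.arange(640)[None];v=np.arange(400)[:,None]
show((abs(z-.157)<.008)&(u>310)&(u<365)&(v<175),'bar')
tr=(z>.05)&(z<.064)&(u>270)&(u<400)
# plate tops: per row left/right outer edges
L=[];R=[]
for r in range(40,330,4):
    c=np.where(tr[r])[0]
    if len(c)>4: L.append(W[r,c[0]]);R.append(W[r,c[-1]])
L=np.array(L);R=np.array(R)
for e in(L,R):
    f=cv2.fitLine(e[:,:2].astype(np.float32),cv2.DIST_HUBER,0,.01,.01).ravel(); print(f,np.median(e[:,2]))
show((z>.06)&(z<.078)&(v>300)&(v<350)&(u>285)&(u<385),'stop')
c=W[140:345:12,333]; print(np.round(c,3))
for uv in[(290,150),(300,335),(365,335),(333,312),(336,187),(336,215)]: print(uv,W[uv[1],uv[0]].round(4))
E
```

```text
bar 3728 ((0.45616579055786133, 0.209161639213562), (0.1349666714668274, 0.033468469977378845), 83.4780502319336) 0.1572273032383973
[0.11089567 0.99383205 0.38575312 0.10268527] 0.05816050380400323
[0.11497414 0.9933685  0.5022151  0.09070948] 0.058838563955351766
stop 797 ((0.4219841957092285, -0.09840952605009079), (0.01244910154491663, 0.10278502106666565), 83.87293243408203) 0.06361140782151356
[[ 0.445  0.171  0.157]
 [ 0.444  0.16   0.157]
 [ 0.443  0.15   0.163]
 [ 0.442  0.111  0.043]
 [ 0.441  0.088  0.014]
 [ 0.439  0.08   0.044]
 [ 0.438  0.065  0.048]
 [ 0.436  0.047  0.043]
 [ 0.434  0.026  0.034]
 [ 0.433  0.013  0.044]
 [ 0.431 -0.007  0.04 ]
 [ 0.429 -0.038  0.016]
 [ 0.428 -0.042  0.042]
 [ 0.425 -0.065  0.036]
 [ 0.424 -0.081  0.041]
 [ 0.422 -0.092  0.052]
 [ 0.421 -0.101  0.067]
 [ 0.416 -0.173  0.001]]
(290, 150) [0.394  0.1518 0.059 ]
(300, 335) [ 0.3764 -0.0982  0.07  ]
(365, 335) [ 0.4642 -0.1077  0.0696]
(333, 312) [ 0.4225 -0.1003  0.0215]
(336, 187) [0.4449 0.0891 0.0152]
(336, 215) [0.441  0.0606 0.0483]
```

Request:
servo_tool --motion '[[[1,0.21,0.5,-0.5,-0.05],[1,0.21,0.5,-0.8,-0.05],[1,0.2,0.52,-0.8,0],[1,0,0,-0.8,0],[1,0,0,-0.8,0],[1,0,0,-0.5,0],[1,0,0,0,0],[1,0,0,0,0]]]'

```text
t: 2.35
eef_pos: [0.4551, 0.2102, 0.1893]
tool_rot: [-0.0, 0.741, 0.671, -0.0]
contact_force: [0.7, -0.4, 0.4]
gripper_width: 1.001
grasp_force: 0.0
```

```bash
python3 - <<'E'
from h import *
shot('wrist','w2')
print(bot.get_obs()['eef_pos'],bot.get_obs()['tool_rot'])
p,W=cloud('w2'); z=W[...,2]
import numpy as np
m=np.abs(z-.157)<.009
q=W[m];print(cv2.minAreaRect(q[:,:2].astype(np.float32)),len(q))
E
```

```text
[0.4557555  0.21034869 0.19006446] [-4.23327923e-05  7.41460764e-01  6.70996052e-01  4.80304175e-04]
((0.4560788869857788, 0.21221786737442017), (0.13053318858146667, 0.03390586003661156), 83.65171813964844) 10932
```

View pics/w2.png

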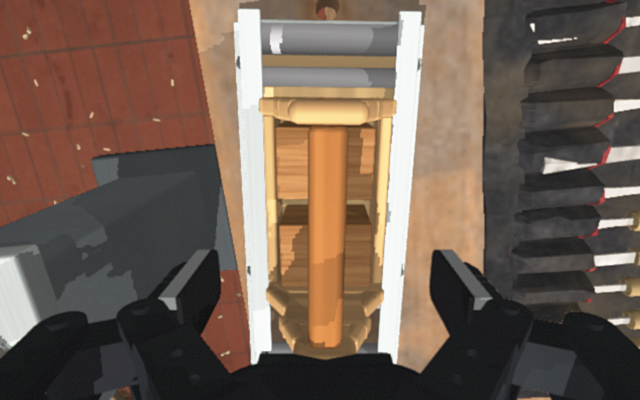

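The wrist view shows the bar centred between the fingers (u≈327) and clear of both end boards. The hand is still 40 mm above grasp height.

Request:
servo_tool --motion '[[[1,0,0,-0.5,-0.1],[1,0,0,-0.5,0],[1,0,0,0,0],[0,0,0,0,0],[0,0,0,0,0],[0,0,0,0,0],[0,0,0,0,0],[0,0,0,0,0],[0,0,0,0,0],[0,0,0,0,0]]]' --newtons 30

```text
t: 3.4
eef_pos: [0.4558, 0.2097, 0.1499]
tool_rot: [-0.0, 0.746, 0.666, 0.0]
contact_force: [-1.4, -0.9, 6.4]
gripper_width: 0.205
grasp_force: 31.1
```

Request:
servo_tool --motion '[[[0,-0.014,-0.12,0,0],[0,-0.028,-0.248,0,0],[0,-0.028,-0.248,0,0],[0,-0.028,-0.248,0,0],[0,-0.028,-0.248,0,0],[0,-0.028,-0.248,0,0],[0,-0.028,-0.248,0,0],[0,-0.028,-0.248,0,0],[0,-0.028,-0.248,0,0],[0,-0.028,-0.248,0,0],[0,-0.014,-0.124,0,0],[0,0,0,0,0]]]'

```text
t: 4.6
eef_pos: [0.4445, 0.1095, 0.1498]
tool_rot: [0.0, 0.746, 0.666, 0.0]
contact_force: [-3.0, -2.5, 9.4]
gripper_width: 0.207
grasp_force: 31.4
```

Request:
servo_tool --motion '[[[0,-0.014,-0.12,0,0],[0,-0.028,-0.248,0,0],[0,-0.028,-0.248,0,0],[0,-0.028,-0.248,0,0],[0,-0.028,-0.248,0,0],[0,-0.028,-0.248,0,0],[0,-0.028,-0.248,0,0],[0,-0.028,-0.248,0,0],[0,-0.028,-0.248,0,0],[0,-0.028,-0.248,0,0],[0,-0.014,-0.124,0,0],[0,-0.01,-0.1,0,0],[0,-0.01,-0.1,0,0],[0,0,0,0,0]]]'

```text
t: 6.0
eef_pos: [0.4325, 0.0028, 0.1498]
tool_rot: [-0.0, 0.746, 0.666, 0.0]
contact_force: [-2.1, -0.6, 8.9]
gripper_width: 0.206
grasp_force: 31.5
```

Request:
servo_tool --motion '[[[0,-0.008,-0.075,0,0],[0,-0.008,-0.075,0,0],[0,-0.008,-0.075,0,0],[0,-0.008,-0.075,0,0],[0,-0.008,-0.075,0,0],[0,-0.008,-0.075,0,0],[0,0,0,0,0]]]'

```text
t: 6.7
eef_pos: [0.4305, -0.0149, 0.1498]
tool_rot: [-0.0, 0.746, 0.666, 0.0]
contact_force: [-2.4, -0.2, 9.1]
gripper_width: 0.205
grasp_force: 31.6
```

Request:
servo_tool --motion '[[[0,-0.005,-0.05,0,0],[0,-0.005,-0.05,0,0],[0,0,0,0,0]]]'

```text
t: 7.0
eef_pos: [0.4301, -0.0182, 0.1499]
tool_rot: [-0.0, 0.746, 0.666, 0.001]
contact_force: [-2.4, 2.7, 9.8]
gripper_width: 0.203
grasp_force: 31.6
```

Request:
servo_tool --motion '[[[0,-0.005,-0.05,0,0],[0,0,0,0,0]]]'

```text
t: 7.2
eef_pos: [0.4302, -0.0185, 0.1499]
tool_rot: [-0.001, 0.746, 0.666, 0.001]
contact_force: [-2.3, 9.6, 9.0]
gripper_width: 0.201
grasp_force: 31.4
```

Request:
servo_tool --motion '[[[0,-0.005,-0.05,0,0],[0,0,0,0,0]]]'

```text
t: 7.4
eef_pos: [0.4303, -0.0191, 0.1502]
tool_rot: [-0.002, 0.745, 0.667, 0.002]
contact_force: [-2.1, 14.3, 11.7]
gripper_width: 0.208
grasp_force: 31.9
```

Request:
servo_tool --motion '[[[0,0,0,0,0],[0,0,0,0,0],[0,0.005,0.05,0,0],[0,0,0.025,0,0],[0,0,0,0,0],[0,0,0,0,0]]]'

```text
t: 8.0
eef_pos: [0.4302, -0.0182, 0.1499]
tool_rot: [-0.001, 0.746, 0.666, 0.001]
contact_force: [-2.1, 6.2, 7.9]
gripper_width: 0.208
grasp_force: 31.4
```

```bash
python3 - <<'E'
from h import *
shot('wrist','w3')
p,W=cloud('w3')
hsv=cv2.cvtColor(p,cv2.COLOR_RGB2HSV)
m=(hsv[...,0]>18)&(hsv[...,0]<32)&(hsv[...,1]>220)&(hsv[...,2]>150)&(W[...,2]<.07)&(W[...,2]>.02)
q=W[m]; q=q[(q[:,1]>.04)&(q[:,1]<.12)]; print(len(q))
i=np.argsort(q[:,1]); print(q[i][::max(1,len(q)//12)].round(4))
E
```

```text
2093
[[0.4497 0.0593 0.0511]
 [0.4448 0.0628 0.0486]
 [0.4367 0.0655 0.0484]
 [0.434  0.0681 0.0474]
 [0.4355 0.0708 0.0474]
 [0.449  0.0734 0.0451]
 [0.4457 0.076  0.0453]
 [0.4436 0.0787 0.0434]
 [0.4409 0.0813 0.0429]
 [0.4532 0.0839 0.0425]
 [0.4444 0.0864 0.0434]
 [0.4417 0.0888 0.0403]
 [0.4332 0.0921 0.0426]]
```

View pics/w3.png

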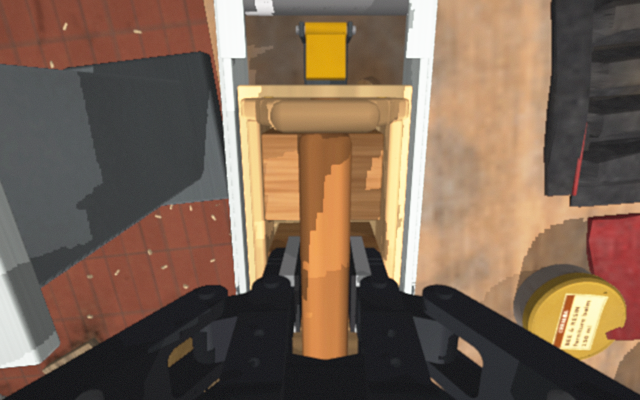

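The catch is up behind the caddy: it is the yellow pawl at (326,50), with its tip 6 mm above the rollers. Next I'll lift the caddy, and check which way the nest faces from the first pictures.

Request:
servo_tool --motion '[[[0,0,0,0,0],[0,0,0,0.15,0],[0,0,0,0.25,0],[0,0,0,0.25,0],[0,0,0,0.3,0],[0,0,0,0.5,0],[0,0,0,0.5,0],[0,0,0,0.5,0],[0,0,0,0,0],[0,0,0,0,0]]]' --newtons 90

```text
t: 9.05
eef_pos: [0.4294, -0.0201, 0.2471]
tool_rot: [-0.0, 0.746, 0.666, 0.0]
contact_force: [-0.6, -0.7, -8.6]
gripper_width: 0.198
grasp_force: 89.0
```

```bash
python3 - <<'E'
from h import *
shot('side','s1'); shot('top','t1')
for n in('t0','s0'):
    z=np.load(f'pics/{n}.npz')
    for P in([.537,-.393,.02],[.513,-.251,.02]):
        c=z['view'][:3,:3]@P+z['view'][:3,3]; print(n,P,c[:2]/c[2]*z['f']+[z['cx'],z['cy']])
i=cv2.imread('pics/s0.png')[265:340,340:445]; j=cv2.imread('pics/t0.png')[165:245,415:485]
a=cv2.resize(i,(560,400),interpolation=2);b=cv2.resize(j,(240,274),interpolation=2);b=cv2.copyMakeBorder(b,0,126,0,0,0)
cv2.imwrite('pics/c1.png',cv2.hconcat([a,b]))
print(bot.get_obs())
E
```

```text
t0 [0.537, -0.393, 0.02] [471.40789395 198.59039457]
t0 [0.513, -0.251, 0.02] [426.62184444 207.24570191]
s0 [0.537, -0.393, 0.02] [416.29549508 314.54454267]
s0 [0.513, -0.251, 0.02] [372.00948703 288.28316622]
{'t': 9.15, 'q': array([-0.64595346,  0.062379  ,  0.58036802,  2.14708908, -0.0415256 ,
        0.94499043, -0.15533005]), 'joint_vel': array([ 0.00091384,  0.00988182, -0.00448601,  0.00104551, -0.00325326,
        0.00326238,  0.00517503]), 'joint_torque': array([ 1.42999773e-02, -2.68638057e+01,  1.25550371e+00, -2.87530446e+01,
        3.99986724e-02, -3.18650831e-02, -2.70197252e-04]), 'eef_pos': array([ 0.42878216, -0.01997966,  0.24623562]), 'tool_rot': array([-4.84010910e-04,  7.45995416e-01,  6.65950065e-01, -1.05649202e-03]), 'contact_force': array([-0.96870412,  0.22564823, -7.31702155]), 'torque': array([ 0.00329419, -0.02916009,  0.02780389]), 'grasp_force': 88.96787881851196, 'gripper_width': 0.19277134223071488}
```

View pics/c1.png

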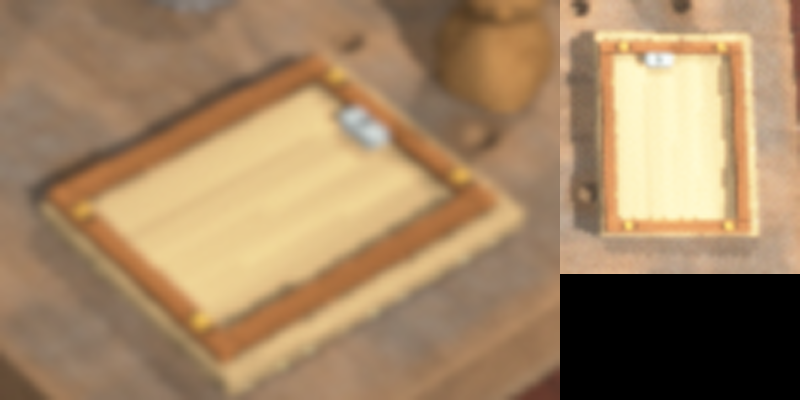

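The crops show that the nest's long side runs along world x, with the key at its far (+x) end and shifted to the left (+y). So the nest's yaw is about -1.5°. I'll turn the caddy and carry it to the far side of the nest, where the wrist camera can look back at the nest.

Request:
servo_tool --motion '[[[0,0.19,-0.18,0.3,0.34],[0,0.38,-0.36,0.3,0.67],[0,0.47,-0.46,0.3,0.84],[0,0.47,-0.46,0.3,0.84],[0,0.47,-0.46,0.2,0.84],[0,0.47,-0.46,0.2,0.84],[0,0.47,-0.46,0,0.84],[0,0.47,-0.46,0,0.84],[0,0.47,-0.46,0,0.84],[0,0.47,-0.46,0,0.84],[0,0.47,-0.46,0,0.84],[0,0.47,-0.46,0,0.84],[0,0.47,-0.46,0,0.84],[0,0.47,-0.46,0,0.84],[0,0.47,-0.46,0,0.84],[0,0.47,-0.46,0,0.84],[0,0.38,-0.36,0,0.67],[0,0.19,-0.18,0,0.34],[0,0,0,0,0.04],[0,0,0,0,0]]]'

```text
t: 11.15
eef_pos: [0.7379, -0.3201, 0.3084]
tool_rot: [-0.002, 0.013, 1.0, 0.001]
contact_force: [-0.3, 0.5, -7.9]
gripper_width: 0.194
grasp_force: 89.0
```

```bash
python3 - <<'E'
from h import *
shot('wrist','w4')
print(bot.get_obs()['eef_pos'],bot.get_obs()['tool_rot'],bot.get_obs()['contact_force'])
E
```

```text
[ 0.73809104 -0.3196447   0.30925485] [-1.51743985e-03  1.30187938e-02  9.99913805e-01  7.68200686e-04] [-0.60485273  0.29627033 -7.03892608]
```

View pics/w4.png

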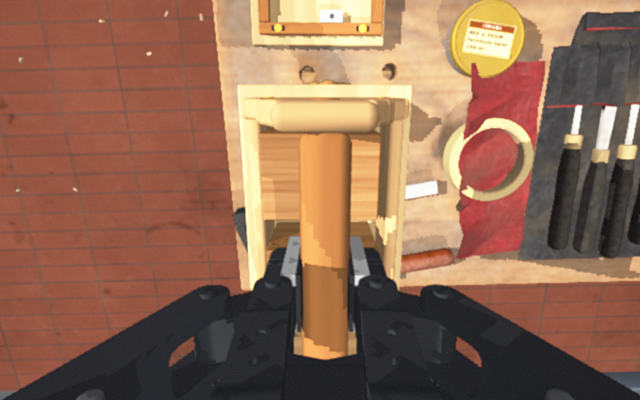

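```bash
python3 - <<'E'
import cv2
i=cv2.imread('pics/w4.png')[0:125,225:425]
cv2.imwrite('pics/c4.png',cv2.resize(i,(800,500),interpolation=cv2.INTER_NEAREST))
E
```

```text
(no output)
```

View pics/c4.png

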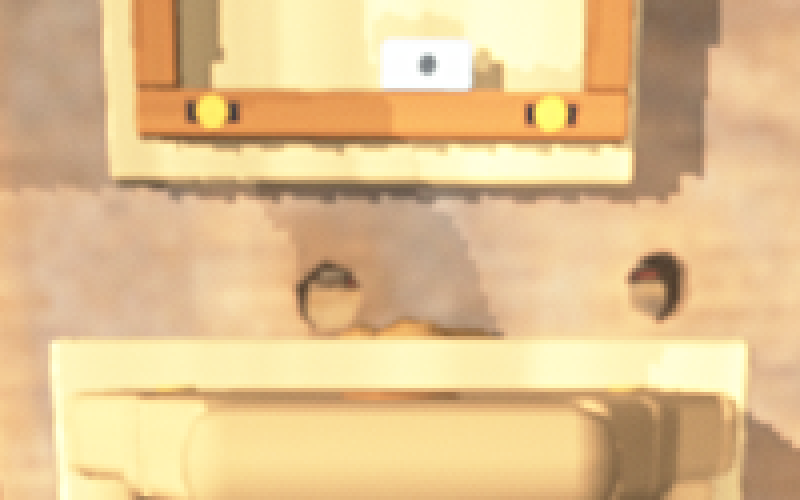

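The crop shows the pocket's +x inner edge at v≈23. The pocket's inner sides are at u≈269.5 and 371.3, and the key spans u 320–343. The rear edge of the caddy's base is at v≈85, from u≈237.5 to 412.

```bash
python3 - <<'E'
from h import *
z=np.load('pics/w4.npz'); V=z['view'];R=V[:3,:3];C=-R.T@V[:3,3]; print('cam',C.round(4))
p,W=cloud('w4')
def P(cu,cv_,h):
    u=cu/4+225-.5+.125;v=cv_/4-.5+.125
    r=R.T@np.array([(u-z['cx'])/z['f'],(v-z['cy'])/z['f'],1]); return (C+r*(h-C[2])/r[2])[:2]
L=dict(inL=(178,92),inR=(585,92),outL0=(133,4),outL1=(139,88),outR0=(634,4),outR1=(629,88),keyL=(381,60),keyR=(472,60),keyB=(427,90),keyT=(427,38),fL=(141,92),fR=(626,92))
for k,c in L.items(): print(k,P(*c,.020).round(4))
print('depth base top',W[88,260:400:35,2].round(4),'nest',W[25,290],W[8,300])
for h in(.209,.212):print('caddy',P(50,340,h).round(4),P(748,340,h).round(4),P(50,390,h).round(4))
E
```

```text
cam [ 0.6697 -0.3179  0.4295]
inL [ 0.5949 -0.3741]
inR [ 0.5977 -0.2661]
outL0 [ 0.5736 -0.3844]
outL1 [ 0.5936 -0.3843]
outR0 [ 0.577  -0.2535]
outR1 [ 0.5971 -0.2545]
keyL [ 0.5886 -0.32  ]
keyR [ 0.5892 -0.296 ]
keyB [ 0.5961 -0.308 ]
keyT [ 0.5836 -0.3078]
fL [ 0.5946 -0.3839]
fR [ 0.598  -0.2553]
depth base top [0.212  0.2107 0.2105 0.2115] nest [ 0.59767477 -0.35209971  0.01954084] [ 0.58000996 -0.34112638  0.01217615]
caddy [ 0.6627 -0.3696] [ 0.6655 -0.2654] [ 0.6699 -0.3703]
caddy [ 0.6628 -0.3689] [ 0.6656 -0.2661] [ 0.6699 -0.3695]
```

Request:
servo_tool --motion '[[[0,-0.3,0,0,0],[0,-0.6,0,0,0],[0,-0.75,0,0,0],[0,-0.75,0,0,0],[0,-0.75,0,0,0],[0,-0.75,0.04,-0.2,0],[0,-0.75,0,-0.4,0],[0,-0.6,0,-0.5,0],[0,-0.25,0,-0.5,0],[0,0,0,-0.5,0],[0,0,0,-0.5,0],[0,0,0,-0.5,0],[0,0,0,-0.5,0],[0,0,0,-0.4,0],[0,0,0,-0.2,0],[0,0,0,-0.1,0],[0,0,0,0,0],[0,0,0,0,0]]]'

```text
t: 13.0
eef_pos: [0.5192, -0.319, 0.1403]
tool_rot: [0.001, 0.013, 1.0, -0.0]
contact_force: [0.1, 0.3, -6.7]
gripper_width: 0.192
grasp_force: 89.0
```

Request:
servo_tool --motion '[[[0,-0.025,0.02,-0.1,0],[0,0,0,-0.1,0],[0,0,0,-0.1,0],[0,0,0,-0.05,0],[0,0,0,0,0]]]'

```text
t: 13.5
eef_pos: [0.5174, -0.3179, 0.1248]
tool_rot: [-0.0, 0.013, 1.0, 0.0]
contact_force: [-0.8, -0.1, -7.1]
gripper_width: 0.193
grasp_force: 89.0
```

Request:
servo_tool --motion '[[[0,0,0,-0.05,0],[0,0,0,-0.05,0],[0,0,0,0,0]]]'

```text
t: 13.8
eef_pos: [0.5175, -0.3179, 0.121]
tool_rot: [-0.0, 0.013, 1.0, 0.0]
contact_force: [-1.4, -1.3, -7.8]
gripper_width: 0.192
grasp_force: 89.0
```

Request:
servo_tool --motion '[[[0,0,0,-0.04,0],[0,0,0,0,0]]]'

```text
t: 14.0
eef_pos: [0.5176, -0.318, 0.1196]
tool_rot: [-0.0, 0.013, 1.0, 0.0]
contact_force: [-0.9, 0.8, -7.5]
gripper_width: 0.195
grasp_force: 89.0
```

Request:
servo_tool --motion '[[[0,0,0,-0.04,0],[0,0,0,0,0]]]'

```text
t: 14.2
eef_pos: [0.5178, -0.318, 0.1192]
tool_rot: [0.0, 0.013, 1.0, 0.0]
contact_force: [-4.4, 2.2, 3.6]
gripper_width: 0.189
grasp_force: 90.7
```

```bash
python3 - <<'E'
from h import *
shot('wrist','w5'); p,W=cloud('w5')
x,y,z=W[...,0],W[...,1],W[...,2]
for n,x0,x1,y0,y1 in(('baseRear',.4465,.4515,-.36,-.28),('frameRear',.432,.438,-.36,-.28),('frameL',.47,.56,-.384,-.377),('baseL',.47,.56,-.368,-.361),('baseR',.47,.56,-.276,-.269),('frameR',.47,.56,-.262,-.256)):
    m=(x>x0)&(x<x1)&(y>y0)&(y<y1); print(n,m.sum(),np.percentile(z[m],[10,50,90]).round(4) if m.any() else '')
E
```

```text
baseRear 1620 [0.0215 0.0227 0.1277]
frameRear 1472 [0.0193 0.0203 0.0212]
frameL 1405 [0.0195 0.0204 0.181 ]
baseL 3865 [0.0225 0.1741 0.1824]
baseR 4127 [0.1558 0.1737 0.1805]
frameR 2095 [0.0197 0.021  0.1837]
```

The base board's top is at 22.7 mm and the frame's at 20.3 mm, so the caddy is fully home. Releasing.

Request:
servo_tool --motion '[[[0.6,0,0,0,0],[0.6,0,0,0,0],[0.6,0,0,0,0],[0.6,0,0,0,0],[0.6,0,0,0,0],[0.6,0,0,0.3,0],[0.6,0,0,0.6,0],[0.6,0,0,0.9,0],[0.6,0,0,0.9,0],[0.6,0,0,0.9,0],[0.6,0,0,0.9,0],[0.6,0.5,0,0.5,0],[0.6,0.8,0,0,0],[0.6,0.8,0,0,0],[0.6,0.5,0,0,0],[0.6,0,0,0,0],[0.6,0,0,0,0]]]'

```text
t: 15.95
eef_pos: [0.6213, -0.3182, 0.3184]
tool_rot: [-0.0, 0.013, 1.0, -0.0]
contact_force: [-1.0, -0.2, 0.7]
gripper_width: 0.599
grasp_force: 0.0
```

```bash
python3 - <<'E'
from h import *
shot('wrist','w6'); p,W=cloud('w6')
x,y,z=W[...,0],W[...,1],W[...,2]
m=(abs(z-.126)<.009)&(abs(y+.318)<.08)&(abs(x-.52)<.1); q=W[m]
print(len(q),cv2.minAreaRect(q[:,:2].astype(np.float32)))
b=q[abs(q[:,1]+.318+.027*(q[:,0]-.519))<.007]
A=np.c_[b,np.ones(len(b))]; print('bar plane',np.linalg.lstsq(A[:,[0,1,3]],b[:,2],rcond=None)[0],np.median(b[:,2]))
for n,x0,x1,y0,y1 in(('rear',.4465,.4515,-.36,-.28),('frontbase',.587,.592,-.36,-.33)):
    k=(x>x0)&(x<x1)&(y>y0)&(y<y1);print(n,k.sum(),np.percentile(z[k],[10,50,90]).round(4) if k.any() else '')
print(bot.get_obs()['eef_pos'],bot.get_obs()['t'])
E
```

```text
3067 ((0.5338306427001953, -0.3178933262825012), (0.03308628126978874, 0.10649381577968597), 88.77558898925781)
bar plane [0.02362139 0.0122268  0.11781703] 0.12615438143709173
rear 0 
frontbase 3 [0.0225 0.0229 0.0232]
[ 0.62073152 -0.3185989   0.31857672] 16.0
```

View pics/w6.png

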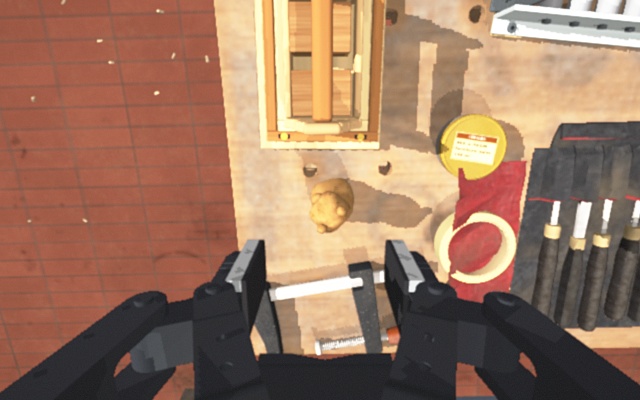

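The picture shows the caddy in the pocket at (320,65) with both blanks inside, and the bear and wax tin undisturbed. I'll recheck the tilt on the clean part of the bar before handing in.

```bash
python3 - <<'E'
from h import *
p,W=cloud('w6'); q=W[np.isfinite(W[...,2])]
b=q[(abs(q[:,2]-.125)<.006)&(abs(q[:,1]+.318+.027*(q[:,0]-.519))<.006)&(q[:,0]<.565)]
print(b[:,0].min(),b[:,0].max())
for a in np.arange(.48,.565,.015):
    s=b[(b[:,0]>a)&(b[:,0]<a+.015),2]; print(round(a,3),len(s),np.median(s).round(4) if len(s) else '')
E
```

```text
0.48066082851157077 0.5649753844950799
0.48 294 0.1261
0.495 300 0.1262
0.51 288 0.1261
0.525 285 0.1262
0.54 260 0.1262
0.555 168 0.1261
```

Level. Handing in.

```bash
python3 -c "
from station import bot
print(bot.hand_in())"
```

```text
the job is handed in; nothing more can be done
None
```

The caddy was rolled home with the catch up behind it, then lifted out and set down flat in the nest with both blanks in it; the job was handed in at about 16 s, and hand-in returned no verdict.

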